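Slide the specimen box home into the corner stop

TASK

Push the dark ribbed specimen box along the bench, with the fingers and without gripping or lifting it, fully home into the L-shaped metal corner stop: its back flat against the long rail and its right end against the short leg. Do not ram it, leave the two small bottles, the crucible and the cork where they stand, and finish clear of the box.

Things in the scene. Friction and masses are not known exactly. Their poses are not given: they have to be found in the camera images.
- specimen_box: Loose dark brown box with a pale ribbed front, 72 mm high, lid fixed shut, 0.2 to 0.45 kg. Origin under it; z up, x from ribbed front to plain back, y to its left end. Upright faces: back x = +34 mm, front x = -34 (trim to -38), left end y = +81, right end y = -84. Starts on the robot's side of the long rail, touching nothing, up to 0.35 rad askew, back to the rail, right end to the leg.
- box_back_left (a point): Lower back left corner of the box (box frame x = +34, y = +81 mm, z = 0).
- box_back_right (a point): Lower back right corner of the box (box frame x = +34, y = -84 mm, z = 0).
- corner_stop: L-shaped aluminium stop fixed to the bench, 28 mm high, walls 8 mm, foot flanges outside. Origin: inner corner at bench level; z up, x away from the robot (within 0.2 rad), y left. Long rail's face: plane x = 0, from the corner to y = +242 mm. Short leg's face: plane y = 0, from the corner to x = -74 mm. Box home: its origin at (-34, +84) mm here, axes parallel.
- crucible: Bystander, loose: small off-white porcelain crucible, 45 mm across the rim, 36 mm high, standing just beyond the outer side of the short leg. Origin at the centre of its underside. Leave it alone.
- cork: Bystander, loose: brown cork stopper, 29 mm across, 26 mm high, standing on the bench beyond the left end of the box. Origin at the centre of its underside. Leave it alone.
- small_bottle: Bystander, loose: small reagent bottle with a black cap, 49 mm across, 95 mm high, standing at the left or right side of the work. Origin at the centre of its underside. Leave it alone.
- dropper_bottle: Bystander, loose: small squeeze dropper bottle, 49 mm across, 107 mm high, standing at the left or right side of the work. Origin at the centre of its underside. Leave it alone.

How it is judged:
At the end, for the whole second after the job is handed in: Both lower back corners of the box are within 4 mm of the long rail's face and its right end is within 4 mm of the short leg's face; the box stands flat on the bench, at rest and untouched (x of box_back_left in the frame of corner_stop between -0.004 and 0.006 m and x of box_back_right in the frame of corner_stop between -0.004 and 0.006 m and y of box_back_right in the frame of corner_stop between -0.006 and 0.004 m and height (world z) of specimen_box below 0.004 m and angle between specimen_box's own z axis and vertical below 0.05 rad and linear speed of specimen_box below 0.01 m/s).
It fails at once if the box is lifted more than 10 mm off the bench (height (world z) of specimen_box above 0.01 m).
It fails at once if the box is tipped by more than 0.2 rad (angle between specimen_box's own z axis and vertical above 0.2 rad).
It fails at once if the box is gripped or rammed: the fingers bear on it with more than 35 N (contact force between the fingers and specimen_box above 35 N).
It fails at once if a small bottle, the crucible or the cork is moved more than 15 mm (distance of any of crucible, cork, small_bottle, dropper_bottle from where it was at the start of the episode above 0.015 m).
It also fails if it takes over 45 s, if anything falls off the work surface, if the arm or the gripper's body presses on something with over 40 N, if the wrist force passes 120 N, or if a joint passes its speed limit or range.

ROBOT

A 7-joint arm with a two-finger parallel gripper is mounted at the origin on a cart in front of the work surface, level with it; the furniture and walls round the work are solid. World frame = base frame: x ahead of the robot, y to its left, z up, the work surface at z = 0. Lengths are in m, angles in rad, forces in N, time in s.
With the tool pointing down it reaches from about 0.35 to 0.9 m from the base axis. Payload 8.1 kg.
Tool frame: the origin (TCP) lies at the very end of the fingers, on their centre line; the grasp point (between the pads) lies 19 mm behind it (arm.tcp_to_grasp is the distance from the TCP to the grasp point, in m); z points along the fingers, y is the line along which they close (so a half turn about z gives the same grasp; the last joint's range is limited). The gripper opens to 92 mm and grips with 3 to 60 N. Pads are 19 mm wide; open, the fingers measure 130 mm over their backs; the gripper's body (75 mm by 190 mm) begins 47 mm behind the grasp point.
Start: joints at [-1.255, 0.434, 0.025, 1.573, -0.012, 1.134, -0.075], TCP at [0.254, 0.571, 0.227] pointing down, gripper open.
Joint ranges: [-2.62, 2.62], [-0.44, 2.09], [-1.27, 1.32], [0.08, 2.57], [-1.32, 4.46], [0.12, 2], [-2.74, 2.74]. Speed limits (rad/s): [2.22, 2.22, 3.01, 3.01, 3.14, 3.14, 3.14].

INTERFACE

Orientations are given as a rotation vector (axis times angle).
In Python, from cell import arm gives the robot as it stands.
- The arm moves only by the shell command python3 nudge.py [FORCE], which reads ROWS from standard input. ROWS is 1 to 10 rows, one to a line, with the numbers parted by commas; each row has 5 numbers: dx, dy, dz in shares of the most that a row can go, 1 being 50 mm, then a turn about the tool's z in parts of the range, where 1.0 means pi/2 rad, then the opening from 0.0 (shut) to 1.0 (fully open); each row shifts and turns the commanded pose from where the row before left it, along the tool's axes as they then stand; what a row does not reach is not made up. A row lasts 1/10 s, in which the tool goes at most 0.05 m and 0.15 rad, less where a joint would pass 70% of its speed; a pose out of reach is approached as far as the arm can. The fingers move at their own pace and stop on an object; FORCE is the grip in N (left out, the last holds). Time passes only in rows, so rows that do not move let the fingers close. It prints the time, the measured TCP pose, the force, the opening and the grip force at its end. A shift or turn number past 1, either way, is cut back to 1. Input that does not fit is refused with a message, and nothing moves.
- arm.observe(): the state, without advancing time (a new reading comes with each control period).
- arm.get_image(name): name is "scene" or "top" or "wrist"; returns a dict with "image" (480x640x3 uint8, blue, green, red), "fx", "fy", "cx", "cy" (pixels), "distortion" ([k1, k2, p1, p2, k3] as OpenCV has them; the pictures are not rectified), "cam_to_world" (4x4, takes a point from camera to world coordinates); the wrist camera has in their place "mount" (4x4, takes a point from camera to tool coordinates, whose origin is the TCP and whose axes are the flange's). Camera axes: x right, y down, z forward; pixel columns grow to the right and rows downward; lengths in m; the calibration is good to about 2 mm. A picture is of the moment at which its call begins: read the wrist's pose just before it. There is no depth.
- arm.sign_off(): hands the job in; it is judged then, once.
The state is a dict: "clock": time; "joints": joint angles; "dq": joint speeds; "joint_efforts": joint torques, N m; "position": TCP position; "ee_rot": TCP orientation; "force": force on the tool from outside, world axes, zero at the start; "ft_torque": the same for the moment, N m; "width": opening from 0.0 (shut) to 1.0 (fully open); "gripper_force": force on a finger pad.
Only numpy, scipy, OpenCV 4.12 (cv2) and the standard library are available. Lean on these libraries where they do the work, as an engineer would, in place of code of your own. Each camera call takes 0.05 s, during which the arm holds its last target. There are 200 camera calls.

## Working session

There is one attempt and no reset: what is moved stays moved. The work goes in short steps, Python scripts to look and compute and a shell command to move; the robot and the scene stay as the last step left them, time stands still between calls to the robot, and variables do not carry over. Pictures are saved under pics/ and viewed, at most 10 in all, crops included, and the job is handed in when it is done.

```bash
ls; mkdir -p pics
python3 - <<'E'
from cell import arm
import cv2
s=arm.observe();print(s['clock'],s['position'],s['ee_rot'],s['width'],s['force'])
for n in('top','scene'):
    d=arm.get_image(n);cv2.imwrite(f'pics/{n}0.png',d['image']);print(n,d['fx'],d['cx'],d['cy'],d['distortion']);print(d['cam_to_world'])
E
```

```text
cell.py
nudge.py
pics
0.0 [0.25401834 0.57046808 0.22592884] [-6.53128041e-01 -3.07276903e+00  2.51709366e-03] 0.9994290982900704 [ 1.6082816  -0.61560283  0.07994959]
top 466.4120982211034 319.6718171069709 235.80061092476947 [0.02998919 0.         0.         0.         0.        ]
[[-0.01164981 -0.99545238  0.09454548  0.4518938 ]
 [-0.99988121  0.01255132  0.00894612 -0.01073983]
 [-0.01009211 -0.09443003 -0.99548035  1.28378987]
 [ 0.          0.          0.          1.        ]]
scene 469.321301365194 322.4494938791131 240.61156110412398 [-0.01191231  0.          0.          0.          0.        ]
[[ 0.86265748 -0.37222692  0.3424459   0.15054597]
 [-0.50555166 -0.6552814   0.56126981 -0.70423092]
 [ 0.0154787  -0.65730769 -0.75346334  0.97765194]
 [ 0.          0.          0.          1.        ]]
```

View pics/top0.png

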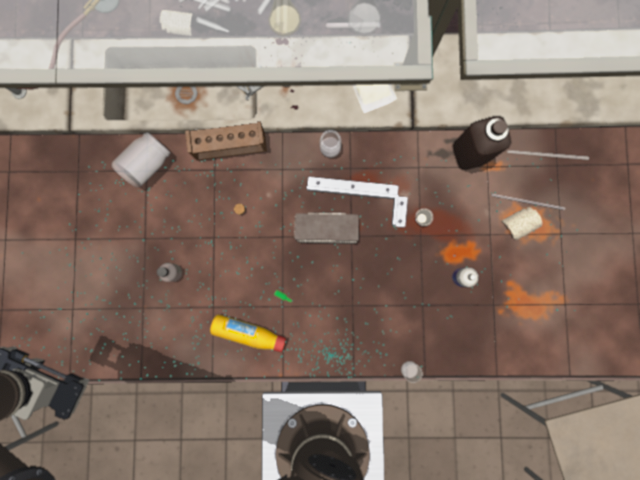

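View pics/scene0.png

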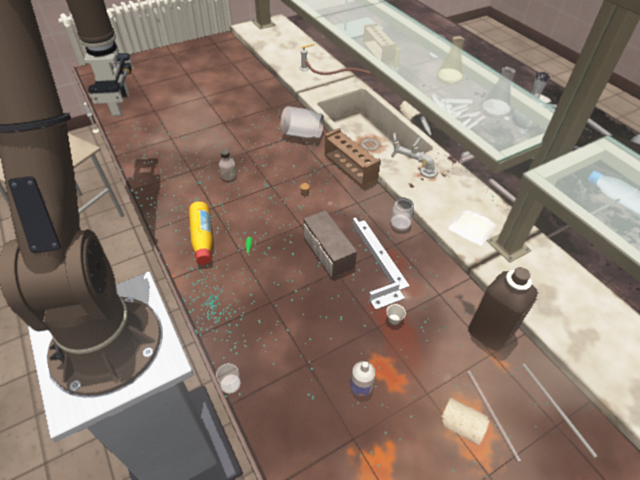

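The top view shows the box at about (327,228), the stop's inner corner near (393,197), the crucible at (424,217), the cork at (239,209), and the bottles at (170,271) and (467,277). I'll enlarge the work area next.

```bash
cat > h.py <<'E'
from cell import arm
import cv2,numpy as np
def ray(d,uv,z):
    K=np.array([[d['fx'],0,d['cx']],[0,d['fy'],d['cy']],[0,0,1]])
    n=cv2.undistortPoints(np.float64(uv).reshape(-1,1,2),K,np.float64(d['distortion'])).reshape(-1,2)
    T=np.array(d['cam_to_world']);r=np.c_[n,np.ones(len(n))]@T[:3,:3].T
    return T[:3,3]+r*((z-T[2,3])/r[:,2])[:,None]
E
python3 - <<'E'
from h import *
a=cv2.imread('pics/top0.png')[160:260,220:440]
cv2.imwrite('pics/crop.png',cv2.resize(a,(792,360),interpolation=cv2.INTER_CUBIC))
b=cv2.imread('pics/scene0.png')[170:340,280:430]
cv2.imwrite('pics/crop2.png',cv2.resize(b,(525,595),interpolation=cv2.INTER_CUBIC))
E
```

```text
(no output)
```

View pics/crop.png

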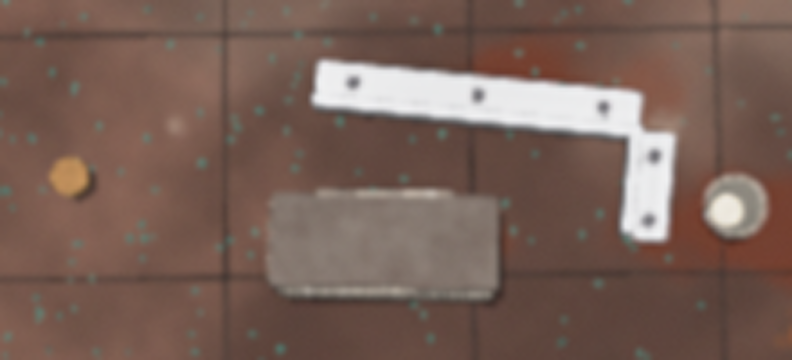

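View pics/crop2.png

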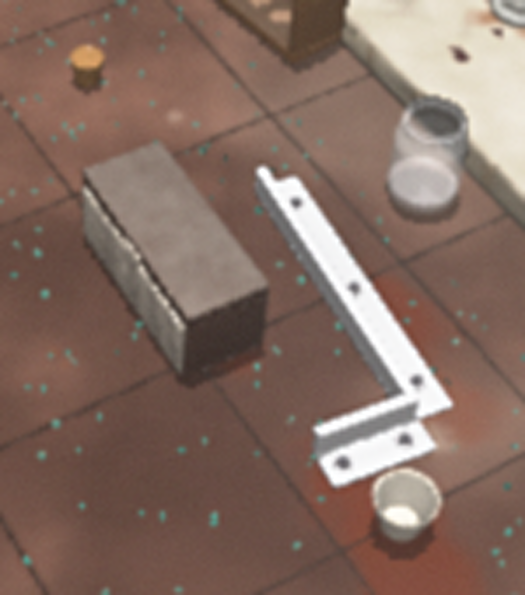

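The crops show the box's top face at crop px (272–498, 197–292) and the rail's inner edge running (312,106)→(630,137). The leg's edge runs (630,137)→(622,235). Next I compute the poses.

```bash
cat >> h.py <<'E'
def line(p):
    vx,vy,x,y=cv2.fitLine(np.float32(p),cv2.DIST_HUBER,0,.01,.01).ravel();return np.array([x,y]),np.array([vx,vy])
def stop(d):
    g=d['image'].min(2).astype(float)
    # rail inner edge: scan columns downward, sub-pixel by threshold
    P=[]
    for u in range(312,390):
        c=g[176:205,u]; i=np.where(c>150)[0].max(); P.append((u,176+i+(c[i]-150)/(c[i]-c[i+1])))
    Q=[]
    for v in range(203,224):
        c=g[v,385:412]; i=np.where(c>150)[0].min(); Q.append((385+i-(c[i]-150)/(c[i]-c[i-1]),v))
    a,da=line(ray(d,P,0)[:,:2]);b,db=line(ray(d,Q,0)[:,:2])
    t=np.linalg.solve(np.c_[da,-db],b-a);o=a+t[0]*da
    if da[1]<0:da=-da
    if db[0]<0:db=-db
    return o,da,db
E
python3 - <<'E'
from h import *
d=arm.get_image('top')
o,da,db=stop(d);print('corner',o,'ylong',da,'xleg',db,'yaw',np.arctan2(-da[0],da[1]),np.arctan2(db[1],db[0]))
c=np.array([[272,197],[498,197],[498,292],[272,290]])/3.6+[220,160]-.36
b=ray(d,c,.072)[:,:2];print(b,np.linalg.norm(b-np.roll(b,-1,0),axis=1),b.mean(0))
yaw=np.arctan2(-da[0],da[1]);R=np.array([[np.cos(yaw),-np.sin(yaw)],[np.sin(yaw),np.cos(yaw)]])
print('in stop',(b-o)@R)
n={'cork':((239,209),.026),'cruc':((424.5,216.5),.036),'b1':((172,271),.1),'b2':((467,277),.1)}
for k,(u,z) in n.items(): w=ray(d,[u],z)[0,:2];print(k,w,(w-o)@R)
E
```

```text
corner [ 0.67805654 -0.20824346] ylong [0.1131689  0.99357575] xleg [ 0.9927933  -0.11983926] yaw -0.113411866 -0.120127976
[[ 0.62426003  0.06367586]
 [ 0.62210219 -0.10079442]
 [ 0.55277445 -0.09945545]
 [ 0.55627234  0.06413478]] [0.16448444 0.06934067 0.16362761 0.06798924] [ 0.58885225 -0.01810981]
in stop [[-0.08422372  0.26408435]
 [-0.06775477  0.10042647]
 [-0.13678866  0.0939111 ]
 [-0.15182657  0.25684623]]
cork [0.64750361 0.2196063 ] [-0.07877594  0.42164351]
cruc [ 0.61895302 -0.28186906] [-0.0503917  -0.07984129]
b1 [0.47953243 0.37477844] [-0.26322869  0.55680967]
b2 [ 0.45568795 -0.36903415] [-0.20274353 -0.18492293]
```

The manual's scale: shifts go in shares of 50 mm and turns go in shares of pi/2 rad. Converting my numbers, -0.035 m is -0.7, -0.02 m is -0.4, -0.1 rad / 1.5708 = -0.0637.

```bash
echo '0,0,0,-0.0637,1
0,0,0,-0.0637,1
0,0,0,-0.0637,1
-0.4,-0.7,0,0,1
-0.4,-0.7,0,0,1
-0.4,-0.7,0,0,1
-0.4,-0.7,0,0,1
-0.4,-0.7,0,0,1
-0.4,-0.7,0,0,1
-0.4,-0.7,0,0,1' | python3 nudge.py; echo '-0.4,-0.7,0,0,1
-0.4,-0.7,0,0,1
-0.4,-0.7,0,0,1
-0.4,-0.7,0,0,1
-0.4,-0.7,0,0,1
-0.4,-0.7,0,0,1
-0.4,-0.7,0,0,1
0,0,0,0,1' | python3 nudge.py
cat >> h.py <<'E'
from scipy.spatial.transform import Rotation as Ro
O=np.array([.6781,-.2082]);YAW=-.115
RS=np.array([[np.cos(YAW),-np.sin(YAW)],[np.sin(YAW),np.cos(YAW)]])
def st():
    s=arm.observe();R=Ro.from_rotvec(s['ee_rot']).as_matrix();p=s['position']
    print('t',round(s['clock'],2),'stop xy',((p[:2]-O)@RS).round(4),'z',p[2].round(4),'F',(s['force'][:2]@RS).round(1),s['force'][2].round(1))
    print('tool axes in stop: x',(R[:2,0]@RS).round(3),'y',(R[:2,1]@RS).round(3),'zaxis',R[:,2].round(3),'w',round(s['width'],3))
E
python3 -c "from h import *;st()"
```

```text
clock: 1.15
position: [0.3644, 0.3094, 0.2267]
ee_rot: [-0.187, -3.136, 0.0]
force: [0.4, -0.5, -0.4]
width: 1.0
gripper_force: 0.0
clock: 1.95
position: [0.4756, 0.0455, 0.2269]
ee_rot: [0.199, 3.134, -0.003]
force: [0.5, 0.9, -1.1]
width: 0.997
gripper_force: 0.0
t 1.95 stop xy [-0.2303  0.2288] z 0.2269 F [0.4 1. ] -1.1
tool axes in stop: x [-1.     0.012] y [0.012 1.   ] zaxis [ 0.001 -0.002 -1.   ] w 0.997
```

In the tool's units: 0.035 m is 0.7, 0.03 m is 0.6, -0.012 rad / 1.5708 = -0.0076.

```bash
echo '-0.2,-0.5,0,-0.0076,1
-0.2,-0.5,0,0,1
0,0,0.7,0,1
0,0,0.7,0,1
0,0,0.7,0,1
0,0,0.7,0,1
0,0,0.6,0,1
0,0,0.4,0,1
0,0,0.28,0,1
0,0,0,0,1' | python3 nudge.py
python3 - <<'E'
from h import *
st();d=arm.get_image('top');cv2.imwrite('pics/t1.png',cv2.resize(d['image'][160:280,220:440],(792,432)))
E
```

```text
clock: 2.95
position: [0.4868, -0.0002, 0.021]
ee_rot: [-0.167, -3.133, 0.001]
force: [-0.5, 0.3, 0.2]
width: 0.999
gripper_force: 0.0
t 2.95 stop xy [-0.2139  0.1847] z 0.021 F [-0.5  0.2] 0.2
tool axes in stop: x [-1.    -0.009] y [-0.009  1.   ] zaxis [-0.004 -0.    -1.   ] w 0.999
```

View pics/t1.png

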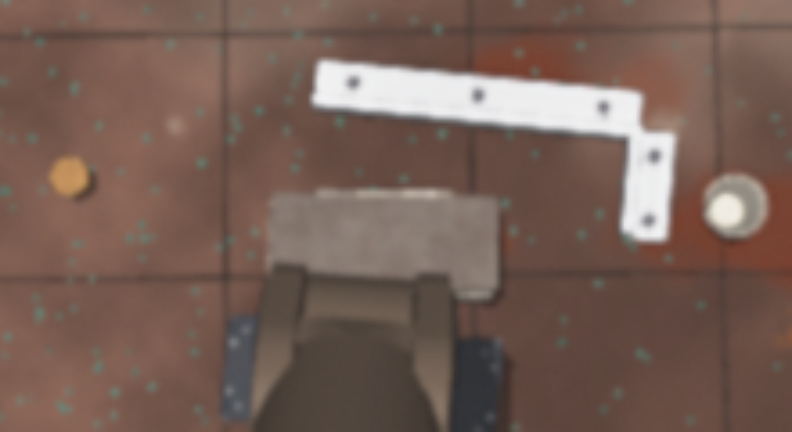

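The gripper is in front of the box at around (360,350) in the crop, and nothing has been disturbed. I'll start pushing towards the rail.

In the tool's units: -0.015 m is -0.3, -0.005 m is -0.1, 0.009 rad / 1.5708 = 0.0057.

```bash
echo '-0.3,-0.1,0,0.0057,1
-0.2,0,0,0,1
-0.2,0,0,0,1
-0.12,0,0,0,1
-0.12,0,0,0,1
-0.12,0,0,0,1
-0.12,0,0,0,1
-0.12,0,0,0,1
-0.12,0,0,0,1
-0.12,0,0,0,1' | python3 nudge.py;python3 -c "from h import *;st()"; echo '-0.12,0,0,0,1
-0.12,0,0,0,1
-0.12,0,0,0,1
-0.12,0,0,0,1
0,0,0,0,1' | python3 nudge.py;python3 -c "from h import *;st()"
```

```text
clock: 4.0
position: [0.5643, -0.0146, 0.0226]
ee_rot: [-0.182, -3.136, 0.0]
force: [-2.0, 0.2, 0.5]
width: 0.999
gripper_force: 1.1
t 4.0 stop xy [-0.1352  0.1793] z 0.0226 F [-2. -0.] 0.5
tool axes in stop: x [-1.     0.001] y [0.001 1.   ] zaxis [-0.001 -0.    -1.   ] w 0.999
clock: 4.5
position: [0.5895, -0.0174, 0.0229]
ee_rot: [0.182, 3.135, -0.0]
force: [0.9, 0.1, -0.3]
width: 1.0
gripper_force: 0.0
t 4.5 stop xy [-0.1099  0.1794] z 0.0229 F [0.9 0.2] -0.3
tool axes in stop: x [-1.     0.001] y [0.001 1.   ] zaxis [ 0.002 -0.    -1.   ] w 1.0
```

In the tool's units: -0.004 m is -0.08, -0.002 m is -0.04.

```bash
echo '-0.08,0,0,0,1
-0.08,0,0,0,1
-0.08,0,0,0,1
-0.08,0,0,0,1
-0.04,0,0,0,1' | python3 nudge.py;python3 -c "from h import *;st()"; echo '-0.04,0,0,0,1
-0.04,0,0,0,1' | python3 nudge.py;python3 -c "
from h import *
st();d=arm.get_image('top');cv2.imwrite('pics/t2.png',cv2.resize(d['image'][160:280,220:440],(792,432)))"
```

```text
clock: 5.0
position: [0.6065, -0.0193, 0.0228]
ee_rot: [0.182, 3.136, 0.0]
force: [-4.0, 1.0, 1.7]
width: 1.0
gripper_force: 1.8
t 5.0 stop xy [-0.0928  0.1794] z 0.0228 F [-4.1  0.5] 1.7
tool axes in stop: x [-1.     0.001] y [0.001 1.   ] zaxis [ 0.  0. -1.] w 1.0
clock: 5.2
position: [0.61, -0.0198, 0.0227]
ee_rot: [-0.182, -3.136, -0.0]
force: [-3.6, 0.4, 2.4]
width: 1.0
gripper_force: 1.6
t 5.2 stop xy [-0.0893  0.1793] z 0.0227 F [-3.6  0. ] 2.4
tool axes in stop: x [-1.     0.001] y [0.001 1.   ] zaxis [-0.  0. -1.] w 1.0
```

View pics/t2.png

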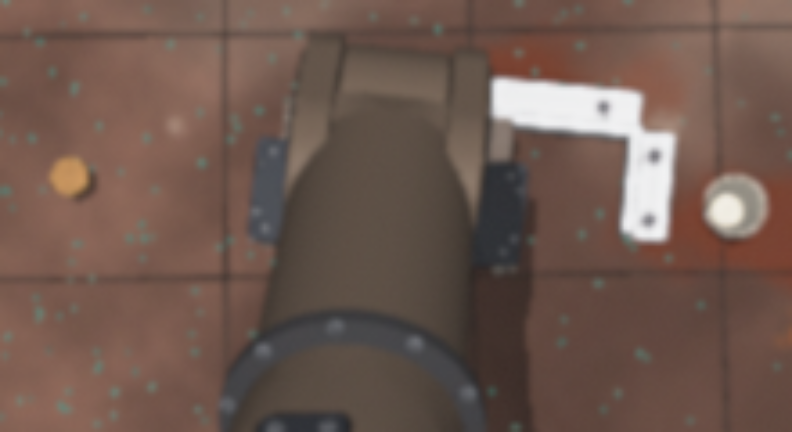

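The arm hides most of the box; its right end shows at about (500,140), close to the rail. I'll continue gently, using the force reading.

In the tool's units: -0.002 m is -0.04.

```bash
for i in 1; do echo '-0.04,0,0,0,1' | python3 nudge.py|grep -E "force"; echo '-0.04,0,0,0,1' | python3 nudge.py|grep -E "force";echo '-0.02,0,0,0,1' | python3 nudge.py|grep -E "force";echo '-0.02,0,0,0,1' | python3 nudge.py|grep -E "force"; done;python3 -c "from h import *;st()"
```

```text
force: [-3.1, 0.7, 1.6]
gripper_force: 1.5
force: [-13.7, 1.2, 8.5]
gripper_force: 7.3
force: [-10.0, 0.7, 6.9]
gripper_force: 5.2
force: [-14.2, 0.8, 11.0]
gripper_force: 6.9
t 5.65 stop xy [-0.0856  0.1794] z 0.0224 F [-14.2  -0.8] 11.0
tool axes in stop: x [-1.  0.] y [0. 1.] zaxis [-0.004  0.    -1.   ] w 1.003
```

In the tool's units: -0.04 m is -0.8, -0.03 m is -0.6.

```bash
echo '0.1,0,0,0,1
0.4,0,0,0,1
0.6,0,-0.2,0,1
0,0,-0.8,0,0.7
0,0,-0.8,0,0.4
0,0.8,-0.6,0,0.15
0,0.8,-0.2,0,0.15
0,0.8,0,0,0.15
0,0.8,0,0,0.15
0,0,0,0,0.15' | python3 nudge.py >/dev/null;python3 - <<'E'
from h import *
st();print(arm.observe()['joints']);d=arm.get_image('top');cv2.imwrite('pics/t3.png',cv2.resize(d['image'][160:280,220:440],(792,432)))
E
```

```text
t 6.65 stop xy [-0.1385  0.3475] z 0.153 F [-0.7  0.1] 0.0
tool axes in stop: x [-1.    -0.008] y [-0.008  1.   ] zaxis [ 0.002  0.004 -1.   ] w 0.438
[-0.51102913  0.46429929  0.23623872  1.74318112 -0.13383315  0.9461621
  1.24270846]
```

View pics/t3.png

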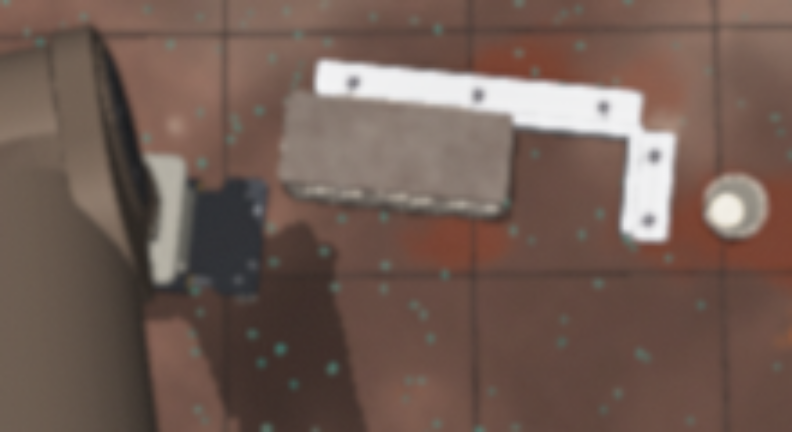

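The box's back is flat along the rail, with its top from (288,95) to (513,115), and its right end is still about 95 mm short of the leg. I'll turn the tool for the end push.

In the tool's units: 0.14 rad / 1.5708 = 0.0891.

```bash
echo '0,0,0,0.0891,0.15
0,0,0,0.0891,0.15
0,0,0,0.0891,0.15
0,0,0,0.0891,0.15
0,0,0,0.0891,0.15
0,0,0,0.0891,0.15
0,0,0,0.0891,0.15
0,0,0,0.0891,0.15
0,0,0,0.0891,0.15
0,0,0,0.0891,0.15' | python3 nudge.py >/dev/null;echo '0,0,0,0.0891,0.15
0,0,0,0.0248,0.15
-0.24,0.5,0,0,0.15
-0.24,0.5,0,0,0.15
-0.24,0.5,0,0,0.15
-0.24,0.5,0,0,0.15
0,0,0,0,0.15' | python3 nudge.py >/dev/null;python3 - <<'E'
from h import *
d=arm.get_image('top');st()
c=np.array([[288,95],[513,115]])/3.6+[220,160]-.36
print((ray(d,c,.072)[:,:2]-O)@RS)
E
```

```text
t 8.45 stop xy [-0.0368  0.2871] z 0.1528 F [-0.8 -0.2] 0.3
tool axes in stop: x [0.013 1.   ] y [ 1.    -0.013] zaxis [ 0.002 -0.002 -1.   ] w 0.152
[[-0.00857053  0.26036714]
 [-0.00669752  0.09517132]]
```

In the tool's units: 0.03 m is 0.6, 0.025 m is 0.5, -0.013 rad / 1.5708 = -0.0083.

```bash
echo '0.24,-0.02,0,-0.0083,0.15
0,0,0.6,0,0.15
0,0,0.6,0,0.15
0,0,0.6,0,0.15
0,0,0.5,0,0.15
0,0,0.28,0,0.15
0,0,0,0,0.15' | python3 nudge.py>/dev/null;python3 -c "from h import *;st()"; echo '-0.2,0,0,0,0.15
-0.12,0,0,0,0.15
-0.12,0,0,0,0.15
-0.12,0,0,0,0.15
-0.12,0,0,0,0.15
-0.12,0,0,0,0.15' | python3 nudge.py>/dev/null;python3 -c "from h import *;st()"
```

```text
t 9.15 stop xy [-0.0414  0.3037] z 0.022 F [-0.5 -0.5] -0.1
tool axes in stop: x [-0.005  1.   ] y [1.    0.005] zaxis [-0.003  0.    -1.   ] w 0.146
t 9.75 stop xy [-0.039   0.2633] z 0.0242 F [-0.7  4.7] 2.1
tool axes in stop: x [-0.004  1.   ] y [1.    0.004] zaxis [ 0.001  0.002 -1.   ] w 0.152
```

In the tool's units: -0.006 m is -0.12, 0.004 rad / 1.5708 = 0.0025.

```bash
echo '-0.12,0,0,0.0025,0.15
-0.12,0,0,0,0.15
-0.12,0,0,0,0.15
-0.12,0,0,0,0.15
-0.12,0,0,0,0.15' | python3 nudge.py>/dev/null;python3 -c "from h import *;st()"; echo '-0.12,0,0,0,0.15
-0.12,0,0,0,0.15
-0.12,0,0,0,0.15
-0.12,0,0,0,0.15
-0.12,0,0,0,0.15' | python3 nudge.py>/dev/null;python3 -c "from h import *;st()"
```

```text
t 10.25 stop xy [-0.0393  0.2321] z 0.0237 F [1.  3.7] 2.7
tool axes in stop: x [0. 1.] y [ 1. -0.] zaxis [-0.  0. -1.] w 0.151
t 10.75 stop xy [-0.0393  0.202 ] z 0.0237 F [-0.1  3.4] 1.6
tool axes in stop: x [0. 1.] y [ 1. -0.] zaxis [-0. -0. -1.] w 0.149
```

In the tool's units: -0.004 m is -0.08, -0.002 m is -0.04.

```bash
echo '-0.08,0,0,0,0.15
-0.08,0,0,0,0.15
-0.08,0,0,0,0.15
-0.08,0,0,0,0.15
-0.04,0,0,0,0.15' | python3 nudge.py | grep force;echo '-0.04,0,0,0,0.15' | python3 nudge.py | grep force:;echo '-0.04,0,0,0,0.15' | python3 nudge.py | grep force:;echo '-0.04,0,0,0,0.15' | python3 nudge.py | grep force:;python3 -c "
from h import *
st();d=arm.get_image('top');cv2.imwrite('pics/t4.png',cv2.resize(d['image'][160:280,260:440],(660,440)))"
```

```text
force: [-0.4, 3.2, 2.6]
gripper_force: 1.9
force: [0.1, 3.1, 1.5]
gripper_force: 1.7
force: [0.9, 3.6, 1.6]
gripper_force: 1.6
force: [0.1, 9.8, 4.5]
gripper_force: 7.4
t 11.55 stop xy [-0.0393  0.1786] z 0.0237 F [-1.   9.8] 4.5
tool axes in stop: x [-0.  1.] y [1. 0.] zaxis [-0.  0. -1.] w 0.148
```

View pics/t4.png

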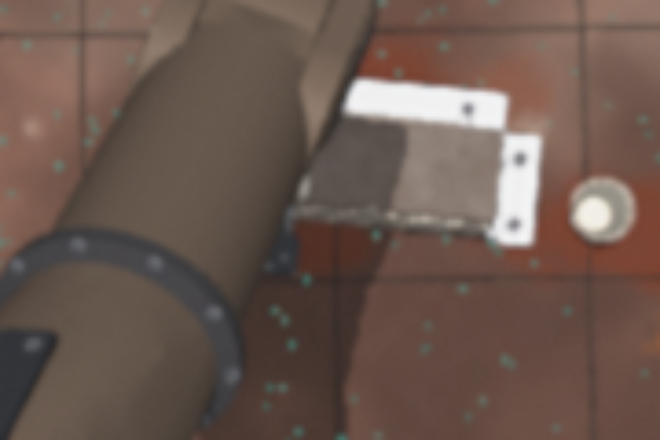

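The box's right end meets the leg at about (500,180) and its back lies along the rail. I'll press a little more, back off and check.

In the tool's units: -0.002 m is -0.04.

```bash
echo '-0.04,0,0,0,0.15' | python3 nudge.py | grep force:;echo '0,0,0,0,0.15' | python3 nudge.py | grep force:; echo '0.1,0,0,0,0.15
0.3,0,0,0,0.15
0.4,0,0,0,0.15
0.4,0,-0.4,0,0.15
0.2,0,-0.8,0,0.15
0.6,0,-0.8,0,0.15
0.8,0,-0.8,0,0.15
0.8,0,0,0,0.15
0.8,0,0,0,0.15
0,0,0,0,0.15' | python3 nudge.py>/dev/null;python3 - <<'E'
from h import *
st();d=arm.get_image('top');e=arm.get_image('scene')
a=cv2.resize(d['image'][160:280,260:440],(495,330));b=cv2.resize(e['image'][200:320,330:440],(302,330))
cv2.imwrite('pics/t5.png',np.hstack([a,b]))
E
```

```text
force: [-0.0, 12.7, 3.9]
gripper_force: 6.3
force: [-0.1, 8.6, 3.1]
gripper_force: 4.2
t 12.8 stop xy [-0.0417  0.4029] z 0.1582 F [-0.8  0.6] -1.1
tool axes in stop: x [-0.011  1.   ] y [1.    0.011] zaxis [-0.001  0.005 -1.   ] w 0.148
```

View pics/t5.png

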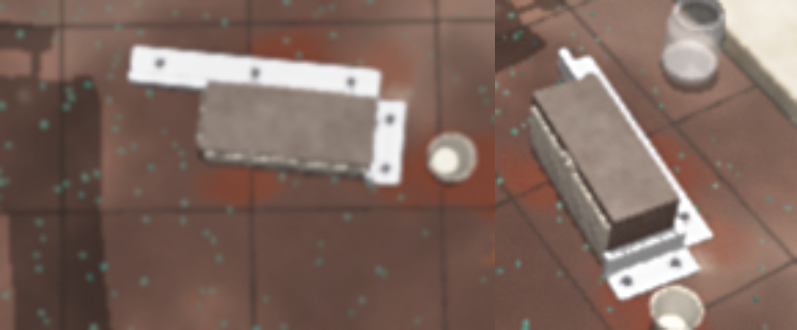

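In the tool's units: -0.04 m is -0.8, -0.03 m is -0.6, -0.15 rad / 1.5708 = -0.0955.

```bash
echo '-0.8,-0.32,0,0,0.15
-0.8,-0.32,0,0,0.15
-0.8,-0.32,0,0,0.3
-0.8,-0.32,0,0,0.5
-0.8,-0.32,0,0,0.7
-0.8,-0.32,0,0,1
-0.8,-0.32,0,0,1
-0.6,-0.32,0,0,1
0,0,0,-0.0955,1
0,0,0,-0.0955,1' | python3 nudge.py>/dev/null;echo '0,0,0,-0.0955,1
0,0,0,-0.0955,1
0,0,0,-0.0955,1
0,0,0,-0.0955,1
0,0,0,-0.0955,1
0,0,0,-0.0955,1
0,0,0,-0.0955,1
0,0,0,-0.0955,1
0,0,0,-0.0382,1
0,0,0,0,1' | python3 nudge.py>/dev/null;python3 -c "from h import *;st()"
```

```text
t 14.9 stop xy [-0.1678  0.0808] z 0.1591 F [0.2 0.7] -0.0
tool axes in stop: x [-1.     0.012] y [0.012 1.   ] zaxis [-0. -0. -1.] w 1.0
```

In the tool's units: 0.04 m is 0.8, 0.012 m is 0.24, -0.012 rad / 1.5708 = -0.0076.

```bash
echo '0,0.06,0.6,-0.0076,1
0,0,0.8,0,1
0,0,0.7,0,1
0,0,0.4,0,1
0,0,0.24,0,1
-0.6,0,0,0,1
-0.4,0,0,0,1
-0.3,0,0,0,1
0,0,0,0,1' | python3 nudge.py|grep force:;python3 -c "from h import *;st()"; echo '-0.08,0,0,0,1
-0.06,0,0,0,1' | python3 nudge.py|grep force:;echo '-0.04,0,0,0,1' | python3 nudge.py|grep force:;python3 -c "from h import *;st()"
```

```text
force: [-0.5, 0.4, -0.5]
gripper_force: 0.0
t 15.8 stop xy [-0.0998  0.0847] z 0.0227 F [-0.6  0.4] -0.5
tool axes in stop: x [-1.  0.] y [0. 1.] zaxis [ 0.003 -0.001 -1.   ] w 0.997
force: [-1.0, -0.4, -1.2]
gripper_force: 0.0
force: [0.0, 0.4, -0.3]
gripper_force: 0.0
t 16.1 stop xy [-0.0935  0.0849] z 0.0223 F [-0.   0.4] -0.3
tool axes in stop: x [-1.    -0.001] y [-0.001  1.   ] zaxis [-0.  0. -1.] w 0.999
```

In the tool's units: -0.002 m is -0.04.

```bash
for f in 1; do echo '-0.04,0,0,0,1' | python3 nudge.py|grep -E "force:";echo '-0.04,0,0,0,1' | python3 nudge.py|grep -E "force:";echo '-0.04,0,0,0,1' | python3 nudge.py|grep -E "force:";echo '-0.02,0,0,0,1' | python3 nudge.py|grep force:; done;python3 -c "from h import *;st()"
```

```text
force: [0.2, 0.3, -0.9]
gripper_force: 0.0
force: [0.4, -0.0, -0.4]
gripper_force: 0.0
force: [-0.3, -0.0, 0.0]
gripper_force: 0.0
force: [0.0, 0.2, -0.5]
gripper_force: 0.0
t 16.5 stop xy [-0.0861  0.085 ] z 0.0221 F [-0.   0.2] -0.5
tool axes in stop: x [-1.    -0.001] y [-0.001  1.   ] zaxis [ 0.  0. -1.] w 0.999
```

In the tool's units: -0.001 m is -0.02.

```bash
for f in 1; do echo '-0.02,0,0,0,1' | python3 nudge.py|grep -E "force:";echo '-0.02,0,0,0,1' | python3 nudge.py|grep -E "force:";echo '-0.02,0,0,0,1' | python3 nudge.py|grep -E "force:"; done;python3 -c "from h import *;st()"
```

```text
force: [-4.3, 0.8, 2.6]
gripper_force: 1.9
force: [-7.9, -0.4, 6.0]
gripper_force: 4.3
force: [-9.4, 0.9, 7.3]
gripper_force: 5.2
t 16.8 stop xy [-0.0853  0.0849] z 0.0218 F [-9.4 -0.2] 7.3
tool axes in stop: x [-1.    -0.001] y [-0.001  1.   ] zaxis [-0.004  0.001 -1.   ] w 0.999
```

Contact turned stiff straight away, so the box is seated against the rail. I'll back away and take a last look.

In the tool's units: -0.04 m is -0.8, 0.03 m is 0.6.

```bash
echo '0.1,0,0,0,1
0.3,0,0,0,1
0.6,0,0,0,1
0.6,0,-0.4,0,1
0.6,0,-0.8,0,1
0.6,0,-0.8,0,1
0.6,0,-0.4,0,1
0.6,0,0,0,1
0,0,0,0,1
0,0,0,0,1' | python3 nudge.py>/dev/null;python3 - <<'E'
from h import *
st();d=arm.get_image('top')
cv2.imwrite('pics/t6.png',cv2.resize(d['image'][160:300,220:480],(780,420)))
E
```

```text
t 17.8 stop xy [-0.2829  0.0849] z 0.1425 F [ 0.3 -0.6] -0.6
tool axes in stop: x [-1.    -0.001] y [-0.001  1.   ] zaxis [ 0.002  0.    -1.   ] w 0.998
```

View pics/t6.png

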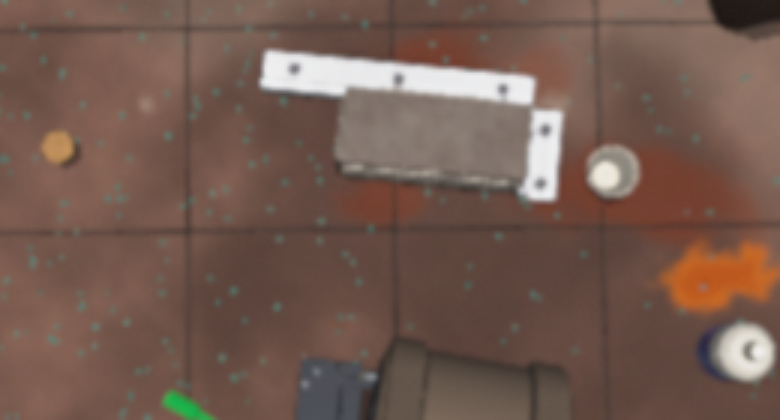

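The box sits in the corner, its back along the rail at (345,90)–(530,105) and its right end at the leg at (530,150). The cork at (58,147) and the crucible at (613,172) are undisturbed, and the arm is clear.

```bash
python3 -c "
from cell import arm
print(arm.sign_off())"
```

```text
the job is handed in; nothing more can be done
None
```

I pushed the box home into the corner stop, back against the rail and right end against the leg. The arm ended clear of it, the cork and crucible stayed put in the last picture, and I handed the job in at about 18 s; no verdict was returned.

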